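# Swing out the folding hook and hang up the coffee scoop

### The arm

A 6-joint arm with a two-finger parallel gripper is mounted at the origin on the work surface. World frame = base frame: x ahead of the robot, y to its left, z up, the work surface at z = 0. Lengths are in m, angles in degrees, forces in N, time in s.
With the tool pointing down it reaches from about 0.25 to 0.725 m from the base axis. Payload 9.7 kg.
Tool frame: the origin (TCP) lies midway between the tips of the shut fingers; the grasp point (between the pads) lies bot.hold_point_z behind it (bot.hold_point_z is the distance from the TCP to the grasp point, in m); z points along the fingers, y is the line along which they close (so a half turn about z gives the same grasp; the last joint's range is limited). The gripper opens to 85 mm and grips with 20 to 120 N. Pads are 22 mm wide; open, the fingers measure 114 mm over their backs; the gripper's body (76 mm by 85 mm) begins 54 mm behind the grasp point. The pads swing forward as they close: fully open they stand 13 mm farther back than shut.
Start: joints at [77.063, 4.979, 10.078, 95.1, 0, 90], TCP at [0.123, 0.536, 0.231] pointing down, gripper open.
Joint ranges: [-179.16, 179.16], [-48.56, 103.87], [-65.8, 70.77], [-126.05, 130.52], [-82.76, 87.17], [-180, 180]. Speed limits (degrees/s): [127.2, 127.2, 147.25, 180, 180, 180].

### API

Orientations are given as [roll, pitch, yaw] about the fixed x, y, z axes, in that order (R = Rz(yaw) Ry(pitch) Rx(roll)).
In Python, from workcell import bot, camera, camera_model, ticket gives the robot as it stands.
- The arm moves only by the tool send_rows, never from a script. Its argument "targets" is text: rows parted by semicolons, each of 5 numbers parted by spaces: the shift along the tool's x, y, z in mm, then the turn about the tool's z in degrees, then the closure in counts, from 0 (fully open) to 255 (shut). A call has 1 to 20 rows; each row is the pose to reach, as a shift and turn from the pose commanded when the call began, along the tool's axes at that moment; what a row does not reach only later rows make up. A row lasts 1/8 s, in which the tool goes at most 62.5 mm and 10.7 degrees, less where a joint would pass 70% of its speed; a pose out of reach is approached as far as the arm can. A call with a gripper value outside its range is refused whole. The fingers move at their own pace and stop on an object; "newtons" is the grip in N (left out, the last holds). Time passes only in rows, so rows that repeat a pose let the fingers close. It gives the time, the measured TCP pose, the force, the opening and the grip force at its end, in the units of the state.
- bot.get_obs(): the state, without advancing time (a new reading comes with each control period).
- camera(name): name is "side" or "top"; returns the picture (384x512x3 uint8, blue, green, red); there is no depth.
- camera_model(name): a dict with "K" (3x3 intrinsics, pixels), "pose" (4x4, takes a point from camera to world coordinates). Camera axes: x right, y down, z forward; pixel columns grow to the right and rows downward; lengths in m; the calibration is good to about 2 mm. A picture is of the moment at which its call begins. camera_model takes no time and is no camera call.
- ticket.job_done(): hands the job in; it is judged then, once.
The state is a dict: "time": time; "q": joint angles; "qd": joint speeds; "joint_efforts": joint torques, N m; "ee_pos": TCP position; "tcp_rot": TCP orientation; "wrist_force": force on the tool from outside, world axes, zero at the start; "torque": the same for the moment, N m; "opening": finger opening in m; "grasp_force": force on a finger pad.
Only numpy, scipy, OpenCV 4.12 (cv2) and the standard library are available. Lean on these libraries where they do the work, as an engineer would, in place of code of your own. Each camera call takes 0.05 s, during which the arm holds its last target. There are 200 camera calls.

### The job

Put the coffee scoop away: swing the folded steel hook on the wooden utensil board fully out to its stop, then, without forcing it, gently hang the scoop on it by the eye at the end of its handle. Leave the hook out with the scoop hanging freely from it, bowl down and no longer swinging widely, let go, and leave the other things on the counter where they stand.

Things in the scene. Friction and masses are not known exactly. Their poses are not given: they have to be found in the camera images.
- hook (a joint): hinge of the folding hook, about a vertical axis; 0 = folded flat along the board, 1.57 rad = straight out from the board, where a hard stop ends it. It starts between 0 and 0.3. Seen from above it opens clockwise. It stays where it is left; friction of about 0.22 N m (about 2 N at the tip) resists it
- board: upright wooden board, 300 mm wide, 18 mm thick, fixed; flat top edge 242 mm up. Origin: centre of its foot; front faces its -x; y along it. The hook's hinge axis lies 12 mm in front of the face at y = 40 mm; folded, the bar points to -y with 8 mm of gap behind it. Fixed pegs with a spatula and a sieve at y = 115 and -115 mm stand out up to 45 mm and reach 215 mm up
- hook_hinge (a point): point on the hook's hinge axis at mid-height of its level bar, 240 mm above the counter. Axes turn with the hook: x along the level bar from hinge to bend, z up. The hook is a round steel bar 8 mm thick: level for 65 mm from the hinge axis to the bend, then rising at 40 degrees above level for 55 mm in the same vertical plane to a rounded tip
- hook_bend (a point): middle of the bar at the bend, 65 mm from the hinge axis; axes as hook_hinge
- hook_tip (a point): middle of the end of the rising part: 107 mm from the hinge axis horizontally, 35 mm above the level bar; its round end reaches 4 mm further. Folded, this end stands clear above the board's top edge, free on both sides. Axes as hook_hinge
- scoop: steel coffee scoop, 63 to 117 g, standing on its bowl, handle level. Origin: centre of the bowl's underside; z up, x along the handle to the eye. Bowl 54 mm across, 34 mm high; straight handle from x = 25 to 119 mm, 12 mm wide (y), 7 mm thick, its middle at z = 30 mm; at its end a flat ring, the eye. The plain spoon nearby has no eye
- scoop_eye (a point): centre of the eye, at x = 130, z = 30 mm of the scoop; axes as the scoop's (z = axis of the hole). Ring 25 mm outside, hole 13 mm, 6 mm thick. With the scoop held level the hole will not pass over the hook's rising end: tilt the scoop, bowl low and away from the board, until the hole points roughly along that end
- moka: bystander: red stove-top coffee pot, 147 mm high, loose; origin under its centre
- cups: bystander: stack of paper cups, 144 mm high, 66 mm across, loose; origin under its centre
- tin: bystander: coffee tin, 72 mm across, 100 mm high, loose; origin under its centre
- jug: bystander: steel milk jug, 80 mm across, 100 mm high, loose; origin under its centre
- spoon: bystander: plain spoon 140 mm long lying on the counter, loose
- sugar: bystander: glass jar, 60 mm across, 70 mm high, loose; origin under its centre
- stirrers: bystander: black beaker of wooden stirrers, 72 mm across, 130 mm high, loose; origin under its centre
There are look-alikes about, which are no part of the job. What is shaped like the scoop but green or pink is not meant.

How it is judged:
By the outcome, as a careful person would: the job done as asked, in the order asked, and still so for the second after the job is handed in, with the robot touching nothing.
It also fails if it takes over 61 s, if anything falls off the work surface, if the arm or the gripper's body presses on something with over 40 N, if the wrist force passes 120 N, or if a joint passes its speed limit or range.

## Working session

There is one attempt and no reset: what is moved stays moved. The work goes in short steps, Python scripts to look and compute and a tool call to move; the robot and the scene stay as the last step left them, time stands still between calls to the robot, and variables do not carry over. Pictures are saved under pics/ and viewed, at most 10 in all, crops included, and the job is handed in when it is done.

Besides the shell and the picture viewer there is one more tool, called as name(argument=value, ...) on one line, values as JSON. send_rows: Moves the arm, as the interface text tells. Its arguments: {"type":"object","properties":{"targets":{"type":"string"},"newtons":{"type":"number"}},"required":["targets"]}

```bash
ls; mkdir -p pics; python3 - <<'E'
from workcell import bot,camera,camera_model
import cv2
for n in("top","side"):
    cv2.imwrite(f"pics/{n}0.png",cv2.resize(camera(n),(800,600),interpolation=cv2.INTER_CUBIC))
    m=camera_model(n);print(n,m["K"],m["pose"])
print(bot.get_obs(),bot.hold_point_z)
E
```

```text
pics
top [[442.33376878   0.         254.58022914]
 [  0.         442.33376878 186.88834315]
 [  0.           0.           1.        ]] [[-0.02937241 -0.99773711  0.06048074  0.47904184]
 [-0.99956662  0.02919988 -0.00373476  0.05358316]
 [ 0.00196028 -0.06056423 -0.99816238  1.40848813]
 [ 0.          0.          0.          1.        ]]
side [[452.81356843   0.         258.55231791]
 [  0.         452.81356843 192.20097536]
 [  0.           0.           1.        ]] [[ 0.7970659  -0.34447773  0.49600508 -0.12148095]
 [-0.60385472 -0.44547483  0.66099293 -0.82830563]
 [-0.00673956 -0.82636993 -0.5630873   0.94595653]
 [ 0.          0.          0.          1.        ]]
{'time': 0.1, 'q': array([ 7.70630909e+01,  5.00868517e+00,  1.00379413e+01,  9.51013384e+01,
       -9.78175881e-04,  8.99996934e+01]), 'qd': array([-0.00535116, -0.01240972,  0.08337597,  0.15412845,  0.00355837,
       -0.02853097]), 'joint_efforts': array([-3.65412998e-04, -5.21563053e+01,  4.65652728e+01,  1.59617420e-02,
       -3.78838729e-05, -7.65715299e-06]), 'ee_pos': array([0.12308737, 0.5358195 , 0.23063749]), 'tcp_rot': array([-1.79927918e+02,  9.77789413e-04,  1.67063399e+02]), 'wrist_force': array([0.04191471, 0.41223655, 0.3343229 ]), 'torque': array([ 0.01500587, -0.00832798,  0.02145205]), 'grasp_force': 0.0, 'opening': 0.08520980551225478} 0.0187
```

View pics/top0.png

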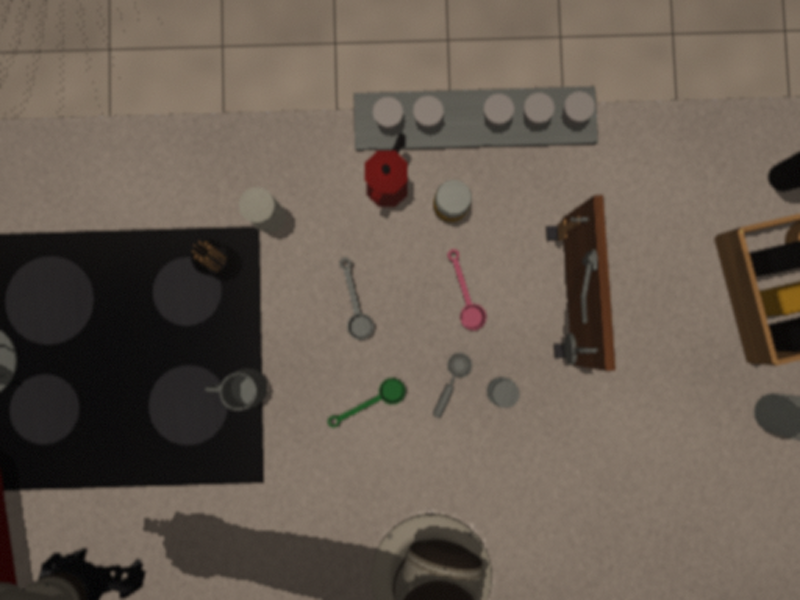

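View pics/side0.png

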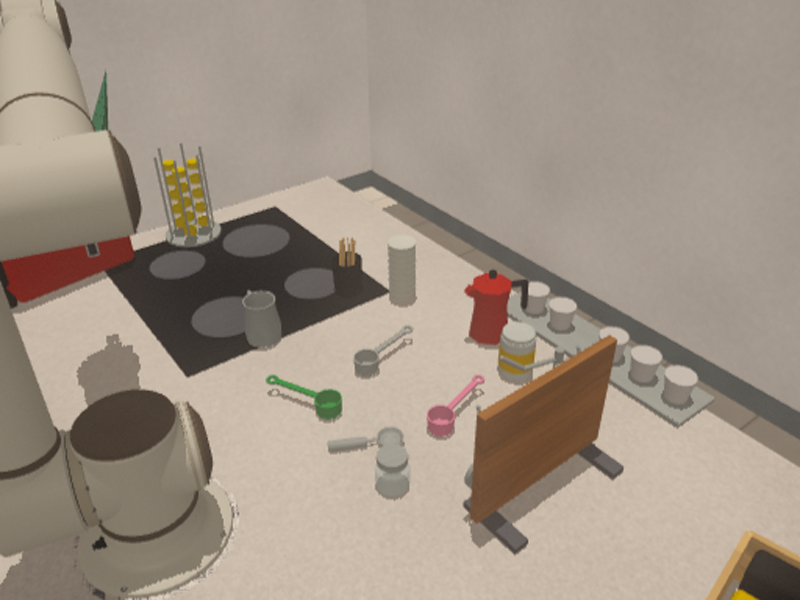

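The top view (800 px scale) shows the grey scoop with its bowl at (362,327) and eye at (346,263). The board's top edge runs from (600,197) to (610,368), and the hook is folded with its hinge near (590,255). The plain spoon, at (460,365), has no eye. Next I measure these points.

```bash
cat > h.py <<'E'
from workcell import bot,camera,camera_model
import cv2,numpy as np
def plane(n,uv,z):
    m=camera_model(n);T=np.array(m["pose"]);d=T[:3,:3]@np.linalg.solve(np.array(m["K"]),[uv[0],uv[1],1.])
    o=T[:3,3];return o+d*(z-o[2])/d[2]
def proj(n,p):
    m=camera_model(n);T=np.array(m["pose"]);c=T[:3,:3].T@(np.array(p)-T[:3,3]);c=np.array(m["K"])@c;return c[:2]/c[2]
def two(uvt,uvs):
    A=[];b=[]
    for n,uv in(("top",uvt),("side",uvs)):
        m=camera_model(n);T=np.array(m["pose"]);d=T[:3,:3]@np.linalg.solve(np.array(m["K"]),[uv[0],uv[1],1.]);d/=np.linalg.norm(d)
        P=np.eye(3)-np.outer(d,d);A.append(P);b.append(P@T[:3,3])
    return np.linalg.lstsq(np.vstack(A),np.hstack(b),rcond=None)[0]
def crop(n,u0,v0,u1,v1,k,name,gain=1.8):
    im=camera(n)[v0:v1,u0:u1];im=cv2.convertScaleAbs(im,alpha=gain)
    cv2.imwrite("pics/"+name,cv2.resize(im,None,fx=k,fy=k,interpolation=cv2.INTER_CUBIC))
E
python3 - <<'E'
from h import *
im=camera("top")
a=cv2.convertScaleAbs(im[150:230,210:270],alpha=1.8);b=cv2.convertScaleAbs(im[120:240,345:400],alpha=1.8)
k=5
A=cv2.resize(a,None,fx=k,fy=k,interpolation=cv2.INTER_CUBIC);B=cv2.resize(b,None,fx=k,fy=k,interpolation=cv2.INTER_CUBIC)
A=cv2.copyMakeBorder(A,0,200,0,0,cv2.BORDER_CONSTANT)
cv2.imwrite("pics/c1.png",np.hstack([A,B]))
hsv=cv2.cvtColor(im,cv2.COLOR_BGR2HSV);print(hsv[190,300],hsv[209,231],hsv[185,227])
for v in (140,160,180,200,220): print(v,[tuple(hsv[v,u]) for u in range(372,394,2)])
# scoop low-saturation mask
w=hsv[150:230,210:270];m=(w[...,1]<25).astype(np.uint8)
n,l,s,c=cv2.connectedComponentsWithStats(m)
print([(s[i],c[i]+[210,150]) for i in range(1,n) if s[i][4]>20])
E
```

```text
[177  97 144] [ 24  25 102] [15 48 95]
140 [(np.uint8(15), np.uint8(42), np.uint8(73)), (np.uint8(19), np.uint8(37), np.uint8(76)), (np.uint8(14), np.uint8(73), np.uint8(59)), (np.uint8(11), np.uint8(144), np.uint8(39)), (np.uint8(11), np.uint8(149), np.uint8(53)), (np.uint8(11), np.uint8(164), np.uint8(84)), (np.uint8(11), np.uint8(166), np.uint8(89)), (np.uint8(11), np.uint8(129), np.uint8(97)), (np.uint8(13), np.uint8(58), np.uint8(124)), (np.uint8(13), np.uint8(52), np.uint8(133)), (np.uint8(14), np.uint8(52), np.uint8(133))]
160 [(np.uint8(11), np.uint8(142), np.uint8(45)), (np.uint8(10), np.uint8(136), np.uint8(43)), (np.uint8(10), np.uint8(109), np.uint8(42)), (np.uint8(14), np.uint8(71), np.uint8(47)), (np.uint8(18), np.uint8(50), np.uint8(66)), (np.uint8(11), np.uint8(147), np.uint8(73)), (np.uint8(12), np.uint8(166), np.uint8(83)), (np.uint8(11), np.uint8(167), np.uint8(87)), (np.uint8(12), np.uint8(106), np.uint8(108)), (np.uint8(14), np.uint8(53), np.uint8(130)), (np.uint8(14), np.uint8(53), np.uint8(129))]
180 [(np.uint8(10), np.uint8(134), np.uint8(42)), (np.uint8(18), 
[... 734 characters left out ...]
, np.uint8(52)), (np.uint8(11), np.uint8(166), np.uint8(83)), (np.uint8(11), np.uint8(171), np.uint8(85)), (np.uint8(11), np.uint8(138), np.uint8(89)), (np.uint8(13), np.uint8(61), np.uint8(121))]
220 [(np.uint8(10), np.uint8(143), np.uint8(41)), (np.uint8(12), np.uint8(148), np.uint8(43)), (np.uint8(11), np.uint8(145), np.uint8(44)), (np.uint8(11), np.uint8(148), np.uint8(43)), (np.uint8(10), np.uint8(134), np.uint8(40)), (np.uint8(11), np.uint8(141), np.uint8(38)), (np.uint8(12), np.uint8(144), np.uint8(39)), (np.uint8(10), np.uint8(158), np.uint8(66)), (np.uint8(11), np.uint8(166), np.uint8(89)), (np.uint8(11), np.uint8(166), np.uint8(86)), (np.uint8(12), np.uint8(110), np.uint8(100))]
[]
```

View pics/c1.png

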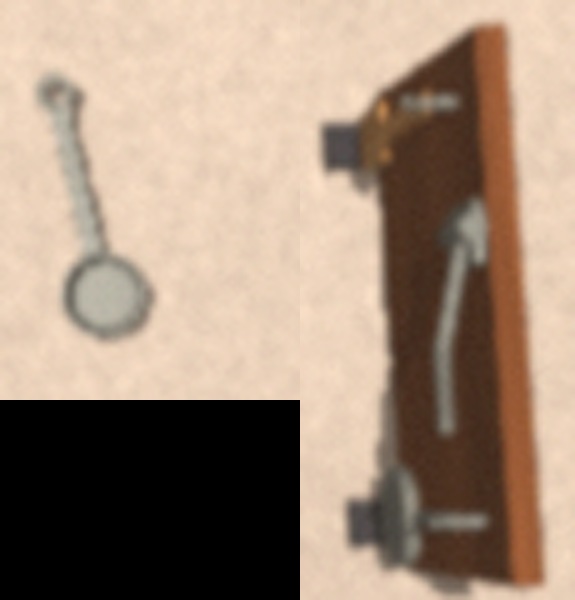

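```bash
python3 - <<'E'
from h import *
im=camera("top");hsv=cv2.cvtColor(im,cv2.COLOR_BGR2HSV)
m=((hsv[...,2]>62)&(hsv[...,1]>120)&(hsv[...,0]<16)).astype(np.uint8);m[:,:370]=0;m[:,400:]=0;m[:115]=0;m[245:]=0
m=cv2.morphologyEx(m,cv2.MORPH_OPEN,np.ones((3,3),np.uint8))
c=max(cv2.findContours(m,0,2)[0],key=cv2.contourArea);r=cv2.minAreaRect(c);b=cv2.boxPoints(r)
P=[plane("top",p,.242) for p in b];P=sorted(P,key=lambda p:p[0])
near=(P[0]+P[1])/2;far=(P[2]+P[3])/2;ct=(near+far)/2
print("len",np.linalg.norm(far-near),"w",np.linalg.norm(P[0]-P[1]),"board centre",ct)
yb=(far-near)/np.linalg.norm(far-near);xb=np.array([yb[1],-yb[0],0])  # yb=z x xb
print("yb",yb,"yaw",np.degrees(np.arctan2(yb[1],yb[0])))
hinge=ct+40/1e3*yb-xb*.021;print("hinge exp",hinge, "px",proj("top",[*hinge[:2],.24]))
print("open tip",hinge-xb*.107)
px=lambda u,v,o:((u)/5+o[0]-.4,v/5+o[1]-.4)
for n,u,v,z in(("hinge",172,230,.244),("bend",143,355,.24),("tip",146,432,.275)):
    p=plane("top",px(u,v,(345,120)),z);d=p-hinge;print(n,p,"rel board y",d@yb,"out",-d@xb)
bw=plane("top",px(107,297,(210,150)),.034);e=plane("top",px(60,95,(210,150)),.033)
print("bowl",bw,"eye",e,np.linalg.norm(e-bw),np.degrees(np.arctan2(*(e-bw)[[1,0]])))
for p in(bw,e,[*hinge[:2],.24]):print(proj("side",p)*1.5625)
E
```

```text
len 0.292813065650708 w 0.015318738609788288 board centre [ 0.55636504 -0.29915654  0.242     ]
yb [0.99975412 0.02217448 0.        ] yaw 1.2706082963050502
hinge exp [ 0.59588954 -0.27727472  0.242     ] px [376.96191499 165.99794144]
open tip [ 0.59351687 -0.17030103  0.242     ]
hinge [ 0.59638936 -0.28158567  0.244     ] rel board y 0.0004041106644819587 out -0.0043209656787379595
bend [ 0.53082237 -0.26429961  0.24      ] rel board y -0.06476345285389515 out 0.014414751490417833
tip [ 0.48975687 -0.25451322  0.275     ] rel board y -0.10560184382600618 out 0.02510934560025651
bowl [0.49574917 0.12360582 0.034     ] eye [0.62258798 0.14970011 0.033     ] 0.12949902044451908 11.625148268312298
[366.53479075 357.41843063]
[407.98980612 329.19956885]
[558.34046195 357.7942771 ]
```

```bash
cat >> h.py <<'E'
from scipy.spatial.transform import Rotation as Ro
hinge=np.array([.5959,-.2785,.24]);yb=np.array([.99975,.02217,0]);xb=np.array([.02217,-.99975,0])
def rel(p,yaw=None):
    o=bot.get_obs();R=Ro.from_euler("xyz",o["tcp_rot"],degrees=True).as_matrix()
    s=R.T@(np.array(p)-o["ee_pos"])*1e3
    y=None if yaw is None else (o["tcp_rot"][2]-yaw+180)%360-180
    return np.round(s,1),None if y is None else round(y,1)
def F(th,off,R=.098,z=.255):
    t=np.radians(th);p=hinge+R*(-np.cos(t)*yb-np.sin(t)*xb)+off*(-np.sin(t)*yb+np.cos(t)*xb);p[2]=z;return p
def st():
    o=bot.get_obs();print(*[(k,np.round(o[k],4)) for k in("time","q","ee_pos","tcp_rot","wrist_force","opening","grasp_force")])
E
python3 -c "
from h import *
p=F(13,.032);print(p);p[2]=.33;print(rel(p,1.3))"
```

```text
[ 0.49344149 -0.28990892  0.255     ]
(array([-545.8, -722. ,  -98.5]), np.float64(165.8))
```

send_rows(targets="0 0 -60 0 255;-100 -130 -99 30 255;-200 -264 -99 60 255;-300 -396 -99 90 255;-400 -529 -99 120 255;-500 -661 -99 150 255;-546 -722 -99 166 255;-546 -722 -99 166 255;-546 -722 -99 166 255;-546 -722 -99 166 255;-546 -722 -99 166 255;-546 -722 -99 166 255;-546 -722 -99 166 255;-546 -722 -99 166 255;-546 -722 -99 166 255;-546 -722 -99 166 255;-546 -722 -99 166 255;-546 -722 -99 166 255", newtons=20)

```text
time: 2.45
ee_pos: [0.4936, -0.2902, 0.3297]
tcp_rot: [-180.0, 0.0, 1.1]
wrist_force: [-0.0, 0.4, -0.1]
opening: 0.0
grasp_force: 0.0
```

```bash
python3 - <<'E'
from h import *
st();p=F(13,.032);print(rel(p,1.3))
crop("top",330,110,410,240,4.5,"c2.png")
E
```

```text
('time', np.float64(2.45)) ('q', array([-3.045520e+01,  1.213560e+01,  2.938560e+01,  1.073075e+02,
        2.500000e-03,  1.484799e+02])) ('ee_pos', array([ 0.4936, -0.2902,  0.3297])) ('tcp_rot', array([-1.799679e+02,  4.770000e-02,  1.064900e+00])) ('wrist_force', array([-0.0031,  0.3804, -0.0682])) ('opening', np.float64(0.0)) ('grasp_force', np.float64(0.0))
(array([-0.1, -0.3, 74.7]), np.float64(-0.2))
```

View pics/c2.png

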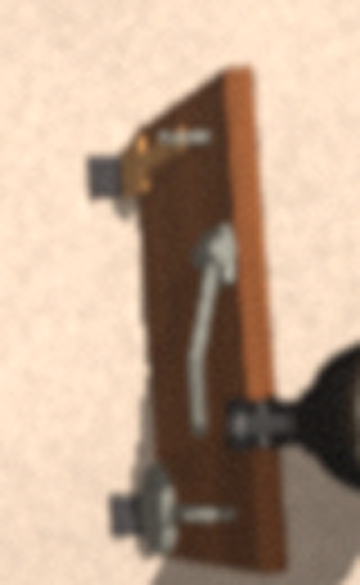

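```bash
python3 - <<'E'
from h import *
for th,off in((13,.032),(14,.018),(20,.018),(26,.018),(32,.018),(38,.018),(44,.017),(50,.017),(56,.016),(62,.015),(68,.015),(74,.015),(80,.015)):print(th,rel(F(th,off))[0])
E
```

```text
13 [-0.1  0.1 75.1]
14 [  3.1 -15.3  75.1]
20 [  4.3 -25.7  75.1]
26 [  6.5 -35.9  75.1]
32 [  9.9 -45.8  75.1]
38 [ 14.2 -55.2  75.1]
44 [ 20.2 -65.   75.1]
50 [ 26.4 -73.3  75.1]
56 [ 34.4 -81.4  75.1]
62 [ 43.2 -88.6  75.1]
68 [ 51.8 -94.4  75.1]
74 [ 61.  -99.2  75.1]
80 [  70.6 -103.1   75.1]
```

send_rows(targets="0 0 40 0 255;0 0 75 0 255;0 0 75 0 255;3 -15 75 0 255;4 -20 75 0 255;4 -26 75 0 255;6 -36 75 0 255;10 -46 75 0 255;14 -55 75 0 255;20 -65 75 0 255;26 -73 75 0 255;34 -81 75 0 255;43 -88 75 0 255;52 -94 75 0 255;61 -99 75 0 255;70 -103 75 0 255;70 -103 75 0 255")

```text
time: 4.62
ee_pos: [0.5624, -0.185, 0.255]
tcp_rot: [-180.0, -0.0, 1.1]
wrist_force: [-1.0, 0.2, -0.4]
opening: 0.0002
grasp_force: 0.0
```

```bash
python3 - <<'E'
from h import *
st();print([(t,rel(F(t,.015))[0]) for t in (80,85,90,93)])
crop("top",300,110,410,240,4.5,"c3.png")
E
```

```text
('time', np.float64(4.625)) ('q', array([-1.823090e+01,  1.160600e+01,  2.015030e+01,  9.855770e+01,
        4.470000e-02,  1.606609e+02])) ('ee_pos', array([ 0.5624, -0.185 ,  0.255 ])) ('tcp_rot', array([-1.799534e+02, -2.200000e-03,  1.108200e+00])) ('wrist_force', array([-0.961 ,  0.1949, -0.3718])) ('opening', np.float64(0.0002)) ('grasp_force', np.float64(0.0))
[(80, array([-0.4,  0.3, -0. ])), (85, array([ 7.9, -2.1, -0. ])), (90, array([16.4, -3.9, -0. ])), (93, array([21.5, -4.5, -0. ]))]
```

View pics/c3.png

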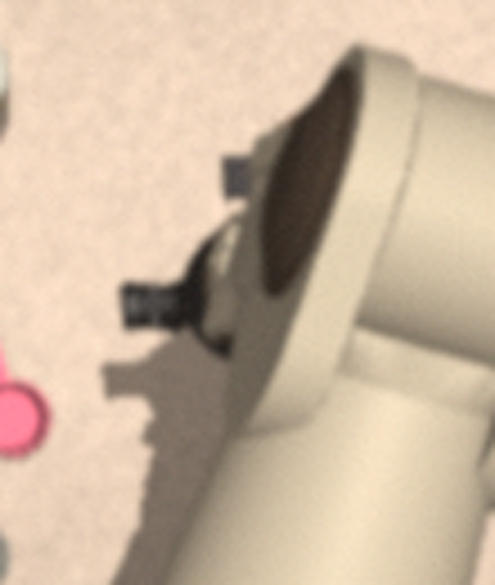

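send_rows(targets="4 -1 0 0 255;8 -2 0 0 255;11 -3 0 0 255;14 -4 0 0 255;16 -4 0 0 255;17 -4 0 0 255;17 -4 0 0 255")

```text
time: 5.55
ee_pos: [0.5787, -0.1812, 0.2553]
tcp_rot: [-180.0, -0.0, 1.1]
wrist_force: [-1.1, -0.4, -0.8]
opening: 0.0002
grasp_force: 0.6
```

send_rows(targets="1 0 0 0 255;2 0 0 0 255;3 0 0 0 255;3 0 0 0 255")

```text
time: 6.05
ee_pos: [0.5804, -0.1811, 0.2552]
tcp_rot: [-180.0, 0.1, 1.1]
wrist_force: [-9.5, 0.7, 1.8]
opening: -0.0003
grasp_force: 4.6
```

send_rows(targets="1 0 0 0 255;1 0 0 0 255;-4 0 0 0 255;-15 0 0 0 255;-15 0 -40 0 255;-15 0 -80 0 255;-15 0 -80 0 255")

```text
time: 6.92
ee_pos: [0.567, -0.1817, 0.3389]
tcp_rot: [179.9, -0.3, 1.1]
wrist_force: [-0.1, -0.0, -0.8]
opening: 0.0002
grasp_force: 0.0
```

```bash
python3 - <<'E'
from h import *
st()
d=np.array([np.cos(np.radians(11.6)),np.sin(np.radians(11.6)),0]);b=np.array([.4957,.1236,0])
# grasp point on handle x=106 (24mm behind eye); tcp 
g=b+.104*d
print("g",g,rel([g[0],g[1],.15],191.6),rel([g[0],g[1],.03-.0187+.006],191.6))
E
```

```text
('time', np.float64(6.925)) ('q', array([-1.777450e+01,  1.579890e+01,  3.491040e+01,  1.087638e+02,
        7.600000e-03,  1.611656e+02])) ('ee_pos', array([ 0.567 , -0.1817,  0.3389])) ('tcp_rot', array([179.8949,  -0.3315,   1.0602])) ('wrist_force', array([-0.106 , -0.0098, -0.832 ])) ('opening', np.float64(0.0002)) ('grasp_force', np.float64(0.0))
g [0.59757583 0.1445121  0.        ] (array([  35.6, -325.9,  188.5]), np.float64(169.5)) (array([  34.8, -326.2,  321.2]), np.float64(169.5))
```

send_rows(targets="3 -27 0 -10 255;6 -54 0 -20 255;9 -81 0 -30 255;12 -108 0 -40 255;15 -135 0 -50 255;18 -162 10 -60 255;21 -189 30 -70 200;24 -216 50 -80 100;27 -243 70 -90 0;30 -270 90 -100 0;33 -297 110 -110 0;35 -315 130 -120 0;36 -326 150 -130 0;36 -326 170 -140 0;36 -326 189 -150 0;36 -326 189 -160 0;36 -326 189 -170 0;36 -326 189 -180 0;36 -326 189 -190.5 0;36 -326 189 -190.5 0")

```text
time: 9.43
ee_pos: [0.5961, 0.1449, 0.1456]
tcp_rot: [180.0, -0.0, -168.5]
wrist_force: [-0.4, -0.2, 0.5]
opening: 0.0852
grasp_force: 0.0
```

```bash
python3 - <<'E'
from h import *
st()
im=camera("top");im2=camera("side")
a=cv2.convertScaleAbs(im[130:240,210:400],alpha=1.8);b=cv2.convertScaleAbs(im2[170:320,220:400],alpha=1.6)
A=cv2.resize(a,(570,330),interpolation=3);B=cv2.resize(b,(300,250),interpolation=3)
cv2.imwrite("pics/c4.png",cv2.resize(a,None,fx=4,fy=4,interpolation=cv2.INTER_CUBIC))
d=np.array([np.cos(np.radians(11.6)),np.sin(np.radians(11.6)),0]);b=np.array([.4957,.1236,0]);g=b+.104*d
print(rel([g[0],g[1],.013],191.6))
print((proj("top",[*F(90,0,.107)[:2],.275])-[210,130])*4,(proj("top",[*hinge[:2],.244])-[210,130])*4)
E
```

```text
('time', np.float64(9.425)) ('q', array([1.36630e+01, 1.28845e+01, 9.49670e+00, 8.66404e+01, 4.40000e-03,
       2.17150e+00])) ('ee_pos', array([0.5961, 0.1449, 0.1456])) ('tcp_rot', array([ 1.799967e+02, -2.840000e-02, -1.685085e+02])) ('wrist_force', array([-0.3884, -0.2242,  0.5409])) ('opening', np.float64(0.0852)) ('grasp_force', np.float64(0.0))
(array([ -1.2,  -0.7, 132.9]), np.float64(-0.3))
[519.13135657 146.55316148] [671.37753597 143.27113841]
```

View pics/c4.png

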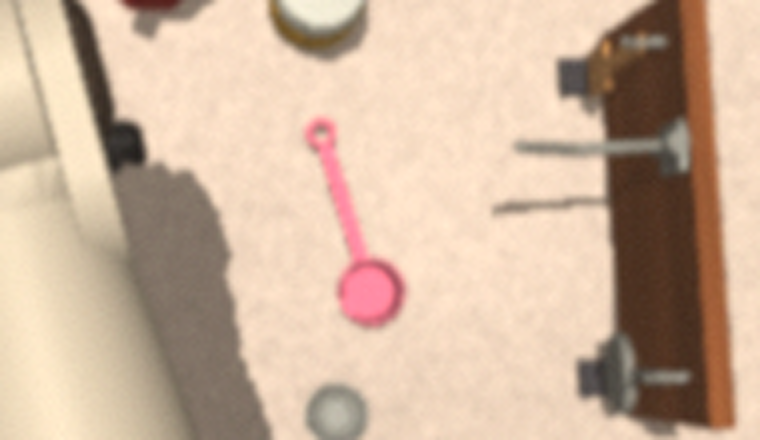

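The hook is fully out: its tip shows at (518,147), against a predicted (519,147). Next is the scoop grasp.

send_rows(targets="-1 -1 50 0 0;-1 -1 100 0 0;-1 -1 125 0 0;-1 -1 133 0 0;-1 -1 133 0 100;-1 -1 133 0 180;-1 -1 133 0 230;-1 -1 133 0 230;-1 -1 133 0 230;-1 -1 133 0 230;-1 -1 133 0 230", newtons=20)

```text
time: 10.9
ee_pos: [0.598, 0.1444, 0.0135]
tcp_rot: [-180.0, 0.0, -168.4]
wrist_force: [1.1, 1.3, 1.8]
opening: 0.0113
grasp_force: 21.5
```

send_rows(targets="0 0 0 0 224;0 0 0 0 224;0 0 0 0 224")

```text
time: 11.28
ee_pos: [0.5978, 0.1444, 0.0133]
tcp_rot: [180.0, 0.0, -168.4]
wrist_force: [1.5, 0.8, 1.6]
opening: 0.0111
grasp_force: 21.5
```

send_rows(targets="0 0 0 0 221;0 0 0 0 221;0 0 0 0 221")

```text
time: 11.65
ee_pos: [0.5978, 0.1443, 0.0133]
tcp_rot: [-180.0, -0.0, -168.4]
wrist_force: [1.3, -0.1, 1.0]
opening: 0.0117
grasp_force: 20.3
```

send_rows(targets="0 0 0 0 219;0 0 0 0 219;0 0 0 0 219")

```text
time: 12.02
ee_pos: [0.5976, 0.1443, 0.0131]
tcp_rot: [180.0, -0.0, -168.4]
wrist_force: [0.3, 0.9, 0.8]
opening: 0.0121
grasp_force: 1.0
```

send_rows(targets="0 0 0 0 220;0 0 0 0 220;0 0 0 0 220")

```text
time: 12.4
ee_pos: [0.5977, 0.1443, 0.0132]
tcp_rot: [-180.0, -0.0, -168.4]
wrist_force: [-0.5, 0.5, 0.2]
opening: 0.0117
grasp_force: 5.9
```

```bash
python3 - <<'E'
import numpy as np
for t in range(6,61,6):
    r=np.radians(t);print(t,np.round([131-(131*np.cos(r)-30*np.sin(r)),30-(131*np.sin(r)+30*np.cos(r))]))
E
```

```text
6 [  4. -14.]
12 [  9. -27.]
18 [ 16. -39.]
24 [ 24. -51.]
30 [ 33. -61.]
36 [ 43. -71.]
42 [ 54. -80.]
48 [ 66. -87.]
54 [ 78. -94.]
60 [ 91. -98.]
```

send_rows(targets="2 0 -7 0 220;4 0 -14 0 220;6 0 -20 0 220;9 0 -27 0 220;12 0 -33 0 220;16 0 -39 0 220;20 0 -45 0 220;24 0 -51 0 220;28 0 -56 0 220;33 0 -61 0 220;33 0 -61 0 220;33 0 -61 0 220")

```text
time: 13.9
ee_pos: [0.5655, 0.1377, 0.0743]
tcp_rot: [180.0, 0.0, -168.4]
wrist_force: [0.0, 0.4, -0.2]
opening: 0.0117
grasp_force: 6.2
```

```bash
python3 - <<'E'
from h import *
st();print(bot.get_obs()["torque"])
crop("side",200,170,310,270,6,"c5.png")
E
```

```text
('time', np.float64(13.9)) ('q', array([ 1.36897e+01,  9.14730e+00, -2.69950e+00,  7.81401e+01,
       -2.00000e-04,  2.12440e+00])) ('ee_pos', array([0.5655, 0.1377, 0.0743])) ('tcp_rot', array([ 1.799997e+02,  1.310000e-02, -1.684348e+02])) ('wrist_force', array([ 0.0276,  0.4282, -0.2445])) ('opening', np.float64(0.0117)) ('grasp_force', np.float64(6.1968))
[-0.01841707 -0.0975714   0.01611304]
```

View pics/c5.png

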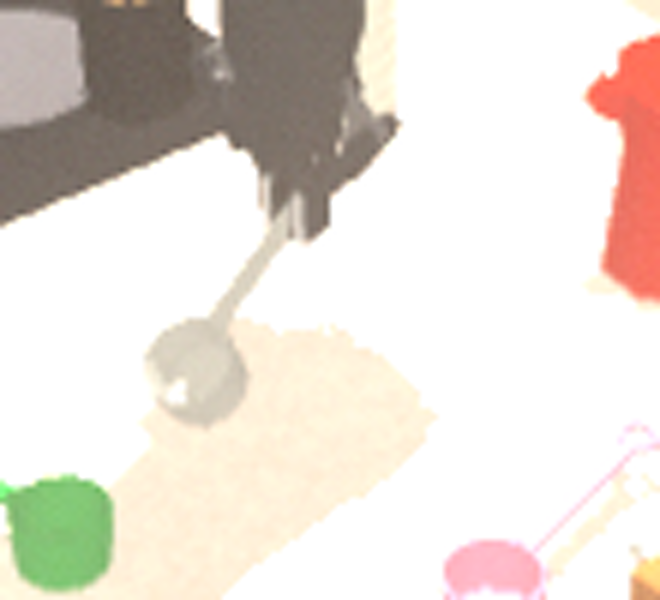

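```bash
cat >> h.py <<'E'
def scoop_pt(t,x,z,yaw,gx=.104,piv=None):
    # world point of scoop-frame (x,0,z) for tilt t about grip point; yaw = heading of scoop x
    if piv is None: piv=bot.get_obs()["ee_pos"]+[0,0,.0172]
    d=np.array([np.cos(np.radians(yaw)),np.sin(np.radians(yaw)),0]);r=np.radians(t);a=x-gx;c=z-.03
    return piv+d*(a*np.cos(r)-c*np.sin(r))+np.array([0,0,a*np.sin(r)+c*np.cos(r)])
E
python3 - <<'E'
from h import *
for t in range(20,95,10):print(t,(proj("side",scoop_pt(t,0,.034,11.6))-[200,170])*6, scoop_pt(t,-.025,0,11.6)[2])
print((proj("side",scoop_pt(0,.104,.03,11.6))-[200,170])*6)
E
```

```text
20 [168.99857585 339.77296942] 0.019113135531647604
30 [179.76752696 358.32824563] 0.0009437505307029748
40 [193.8795929 371.8426176] -0.014476422298896785
50 [210.79324039 380.04328147] -0.02667884880870823
60 [229.90945937 382.84283833] -0.03529276444395646
70 [250.5987376  380.32150573] -0.04005643973691611
80 [272.22406858 372.70530567] -0.04082513282434663
90 [294.1593684  360.34298743] -0.03757548735576388
[295.56695885 206.01462218]
```

send_rows(targets="5 0 -5 0 220;10 0 -10 0 220;15 0 -14 0 220;20 0 -18 0 220;25 0 -21 0 220;28 0 -23 0 220;28 0 -23 0 255;28 0 -23 0 255;28 0 -23 0 255;28 0 -23 0 255;28 0 -53 0 255;28 0 -103 0 255;28 0 -143 0 255;28 0 -143 0 255;28 0 -143 0 255", newtons=60)

```text
time: 15.82
ee_pos: [0.5379, 0.1321, 0.2163]
tcp_rot: [-180.0, -0.1, -168.4]
wrist_force: [-0.9, -0.4, -1.6]
opening: 0.0105
grasp_force: 59.0
```

```bash
python3 - <<'E'
from h import *
st()
p=bot.get_obs()["ee_pos"];c=proj("side",p-[0,0,.03]).astype(int);u,v=c[0]-60,c[1]-45;print(u,v)
crop("side",u,v,u+120,v+100,6,"c6.png",1.4)
print("piv",(proj("side",p+[0,0,.0172])-[u,v])*6)
for t in range(30,95,10):print(t,(proj("side",scoop_pt(t,0,.034,11.6))-[u,v])*6,(proj("side",scoop_pt(t,0,.0,11.6))-[u,v])*6,(proj("side",scoop_pt(t,.130,.03,11.6))-[u,v])*6)
E
```

```text
('time', np.float64(15.825)) ('q', array([1.37975e+01, 5.27270e+00, 8.73070e+00, 9.35117e+01, 3.00000e-04,
       2.23620e+00])) ('ee_pos', array([0.5379, 0.1321, 0.2163])) ('tcp_rot', array([-1.799982e+02, -5.370000e-02, -1.684388e+02])) ('wrist_force', array([-0.9059, -0.4038, -1.649 ])) ('opening', np.float64(0.0105)) ('grasp_force', np.float64(59.041))
182 138
piv [360.50059466 193.12237477]
30 [235.02616416 353.22530908] [262.27251407 386.75928707] [389.99651587 154.57027921]
40 [250.73124322 369.86014856] [283.79520049 393.00999619] [386.35010864 150.21434772]
50 [269.42025197 380.79831278] [307.11187607 393.20775249] [381.88992562 147.17540042]
60 [290.42830246 385.89315665] [331.49864822 387.54320095] [376.74500848 145.5568543 ]
70 [313.06311541 385.18323019] [356.24885804 376.35064477] [371.06762648 145.42009636]
80 [336.63006338 378.8683023 ] [380.68832064 360.08167603] [365.02917741 146.78114404]
90 [360.45169674 367.28391787] [404.18547752 339.28166685] [358.81515408 149.60869749]
```

View pics/c6.png

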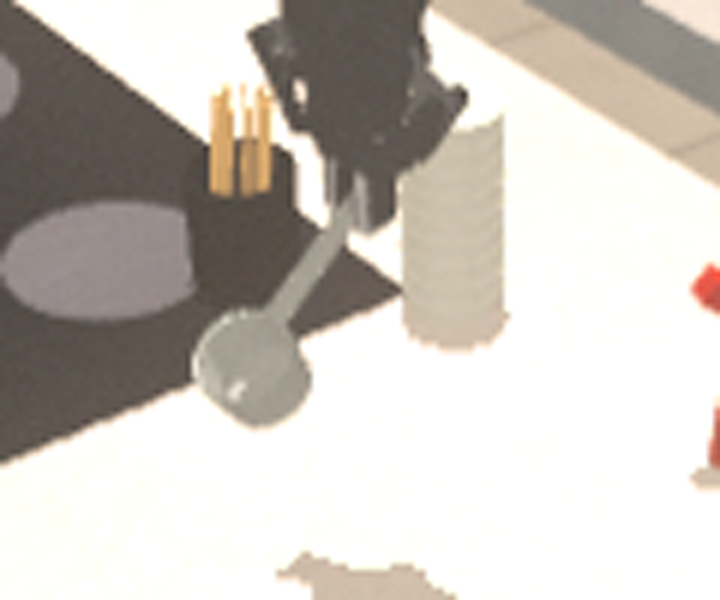

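The tilt is about 34°, since a 6 N grip carries it without slipping. I'll lower until the bowl is just off the counter and loosen a little more so it droops.

send_rows(targets="0 0 40 0 255;0 0 80 0 255;0 0 110 0 255;0 0 122 0 255;0 0 122 0 255;0 0 122 0 219.6;0 0 122 0 219.6;0 0 122 0 219.6;0 0 122 0 219.6", newtons=20)

```text
time: 17.0
ee_pos: [0.5381, 0.1321, 0.0956]
tcp_rot: [180.0, 0.0, -168.4]
wrist_force: [-0.3, -0.5, -0.5]
opening: 0.012
grasp_force: 5.2
```

```bash
cat >> h.py <<'E'
def tilt(yaw=11.6,gx=.104):
    # bowl blob in side view: grey pixels around the predicted bowl, compared with predicted bowl-body centre per tilt
    im=camera("side");hsv=cv2.cvtColor(im,cv2.COLOR_BGR2HSV)
    P={t:proj("side",scoop_pt(t,0,.017,yaw,gx)) for t in range(10,95)}
    c=P[45].astype(int);u,v=c-28
    w=hsv[v:v+56,u:u+56];m=((w[...,1]<45)&(w[...,2]>70)&(w[...,2]<135)&(w[...,0]>18)).astype(np.uint8)
    m=cv2.morphologyEx(m,cv2.MORPH_OPEN,np.ones((7,7),np.uint8))
    n,l,s,cc=cv2.connectedComponentsWithStats(m)
    for i in range(1,n):
        q=cc[i]+[u,v];t=min(P,key=lambda t:np.linalg.norm(P[t]-q));print("blob",s[i][4],q,"tilt",t,"err px",np.linalg.norm(P[t]-q))
    return im,(u,v)
E
python3 - <<'E'
from h import *
st();im,(u,v)=tilt();print(scoop_pt(34,-.025,0,11.6)[2])
h=cv2.cvtColor(im,cv2.COLOR_BGR2HSV);print([h[int(b),int(a)] for a,b in [proj("side",scoop_pt(t,0,.034,11.6)) for t in (34,45,55)]],h[v+50,u+50])
E
```

```text
('time', np.float64(17.0)) ('q', array([ 1.37952e+01,  5.00370e+00, -4.89230e+00,  8.00769e+01,
       -3.00000e-04,  2.23450e+00])) ('ee_pos', array([0.5381, 0.1321, 0.0956])) ('tcp_rot', array([ 1.799992e+02,  2.710000e-02, -1.684393e+02])) ('wrist_force', array([-0.3494, -0.4542, -0.5172])) ('opening', np.float64(0.012)) ('grasp_force', np.float64(5.1628))
0.015675062150295793
[array([ 19,  33, 122], dtype=uint8), array([ 18,  31, 123], dtype=uint8), array([ 21,  29, 124], dtype=uint8)] [ 14  47 146]
```

send_rows(targets="0 0 6 0 219.3;0 0 6 0 219.3;0 0 6 0 219.3;0 0 6 0 219.3")

```text
time: 17.55
ee_pos: [0.5379, 0.1321, 0.0892]
tcp_rot: [-180.0, -0.0, -168.4]
wrist_force: [0.2, 0.3, -0.2]
opening: 0.012
grasp_force: 1.6
```

```bash
sed -i 's/(w\[...,1\]<45)&(w\[...,2\]>70)&(w\[...,2\]<135)&(w\[...,0\]>18)/(w[...,1]<40)\&(w[...,2]>60)\&(w[...,2]<136)/' h.py; python3 - <<'E'
from h import *
st();tilt()
E
```

```text
('time', np.float64(17.55)) ('q', array([ 1.37937e+01,  5.10790e+00, -5.48820e+00,  7.94216e+01,
       -3.00000e-04,  2.23260e+00])) ('ee_pos', array([0.5379, 0.1321, 0.0892])) ('tcp_rot', array([-1.799991e+02, -1.770000e-02, -1.684389e+02])) ('wrist_force', array([ 0.1894,  0.3446, -0.1502])) ('opening', np.float64(0.012)) ('grasp_force', np.float64(1.5689))
blob 198 [230.98989899 232.42424242] tilt 47 err px 2.1757030274939755
```

send_rows(targets="3 0 -4 0 219.3;6 0 -8 0 219.3;9 0 -12 0 219.3;9 0 -12 0 219.3;9 0 -12 0 255;9 0 -12 0 255;9 0 -12 0 255", newtons=20)

```text
time: 18.48
ee_pos: [0.5294, 0.1303, 0.1015]
tcp_rot: [180.0, 0.0, -168.4]
wrist_force: [1.3, -0.3, 3.1]
opening: 0.0113
grasp_force: 20.8
```

send_rows(targets="0 0 -50 0 255;0 0 -100 0 255;0 0 -130 0 255;0 0 -130 0 255", newtons=60)

```text
time: 18.98
ee_pos: [0.5299, 0.1305, 0.2333]
tcp_rot: [180.0, 0.2, -168.4]
wrist_force: [0.7, -0.2, -1.0]
opening: 0.0106
grasp_force: 58.7
```

```bash
python3 - <<'E'
from h import *
st();im,(u,v)=tilt()
u,v=u-30,v-50;a=cv2.convertScaleAbs(im[v:v+120,u:u+120],alpha=1.4);cv2.imwrite("pics/c7.png",cv2.resize(a,None,fx=5,fy=5,interpolation=2))
for t in range(30,75,5):print(t,*[((proj("side",scoop_pt(t,x,z,11.6))-[u,v])*5).round() for x,z in((0,.034),(0,0),(.03,.03),(.085,.03))])
E
```

```text
('time', np.float64(18.975)) ('q', array([1.38333e+01, 4.24560e+00, 9.51660e+00, 9.50856e+01, 1.90000e-03,
       2.26950e+00])) ('ee_pos', array([0.5299, 0.1305, 0.2333])) ('tcp_rot', array([ 179.9908,    0.1852, -168.4362])) ('wrist_force', array([ 0.6828, -0.1677, -1.0468])) ('opening', np.float64(0.0106)) ('grasp_force', np.float64(58.6801))
blob 306 [205.04575163 180.57843137] tilt 10 err px 14.754272194864587
blob 243 [230.51851852 196.44032922] tilt 57 err px 3.1831503215266763
30 [254. 364.] [277. 392.] [287. 327.] [341. 255.]
35 [261. 371.] [286. 396.] [292. 332.] [342. 256.]
40 [268. 378.] [296. 398.] [297. 337.] [344. 257.]
45 [275. 383.] [305. 398.] [302. 340.] [345. 258.]
50 [283. 387.] [315. 398.] [308. 343.] [347. 259.]
55 [292. 390.] [326. 396.] [314. 345.] [348. 260.]
60 [301. 392.] [336. 393.] [321. 346.] [350. 260.]
65 [311. 392.] [346. 389.] [328. 346.] [352. 260.]
70 [320. 391.] [357. 384.] [335. 345.] [353. 260.]
```

View pics/c7.png

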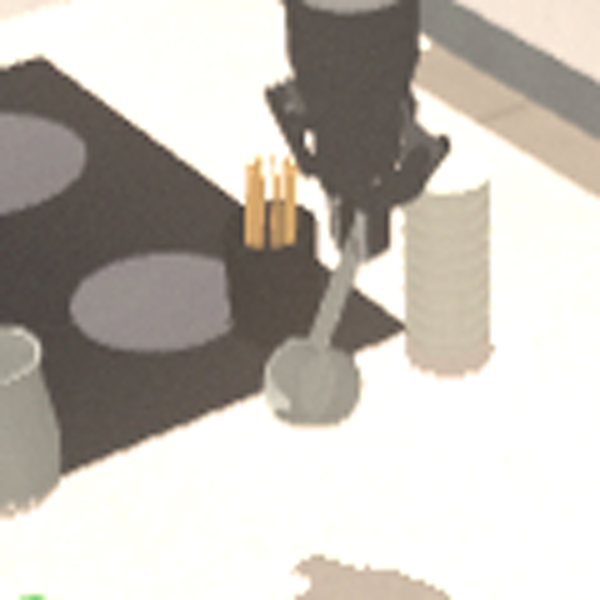

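The scoop is held at about 57° tilt with the bowl low; the handle meets the bowl at (322,345). Next I refine the hook tip from both views.

```bash
python3 - <<'E'
from h import *
T=F(90,0,.107);T[2]=.275
for n in("top","side"):
    im=camera(n);g=cv2.cvtColor(im,cv2.COLOR_BGR2HSV);c=proj(n,T);b=proj(n,F(90,0,.065,.24));hh=proj(n,hinge)
    print(n,"pred tip",c.round(1),"bend",b.round(1),"hinge",hh.round(1))
    u,v=c.astype(int)
    print("S");print(g[v-7:v+8,u-8:u+14,1]);print("V");print(g[v-7:v+8,u-8:u+14,2])
E
```

```text
top pred tip [339.8 166.6] bend [353.  167.2] hinge [377.4 166. ]
S
[[51 54 52 54 54 51 51 52 53 50 54 52 51 52 53 52 53 53 52 53 51 51]
 [52 52 51 54 51 54 50 53 50 54 52 51 53 51 52 51 52 53 54 54 52 51]
 [52 52 54 53 53 53 51 52 52 51 55 53 53 53 51 52 50 52 52 51 52 52]
 [51 53 51 52 50 53 51 51 52 53 54 53 52 51 50 52 52 52 51 55 52 52]
 [51 52 52 52 51 51 53 51 52 53 53 53 52 52 49 52 52 51 51 53 51 54]
 [52 51 51 53 54 50 52 51 52 49 52 53 51 49 52 51 51 51 52 50 52 52]
 [51 51 54 51 52 54 50 48 46 46 47 49 47 46 48 48 48 46 47 49 47 51]
 [51 52 53 51 54 52 53 49 44 37 39 36 37 37 37 36 39 42 42 41 43 42]
 [51 51 51 51 53 51 51 49 45 40 38 42 39 41 35 38 38 38 38 39 36 36]
 [53 53 52 53 51 51 53 51 50 48 50 51 47 47 45 48 48 50 46 46 45 43]
 [52 54 54 54 53 53 54 52 51 54 54 54 52 52 51 51 51 51 50 51 48 51]
 [51 53 52 53 53 54 52 54 53 51 52 53 51 53 54 51 52 51 53 49 50 52]
 [53 51 54 53 53 54 53 52 52 52 52 49 50 51 52 52 52 51 53 53 52 54]
 [51 53 52 51 53 52 51 53 53 54 51 52 54 54 53 51 53 53 53 50 54 53]
 [53 53 51 52 52 52 53 52 51 51 51 52 51 53 51 52 50 52 51 55 52 5
[... 3564 characters left out ...]
0 173 173 174 174 121 107 123
  139 144 145 145]
 [134 132 131 129 132 142 170 157 135 155 160 170 173 174 173 142 119 117
  129 137 142 144]
 [134 133 131 136 135 122 152 168 121 143 156 161 173 172 172 172 140 119
  117 121 133 133]
 [136 138 137 136 134 120 120 145 118 128 152 157 171 173 172 172 172 141
  119 116 117 116]
 [140 138 138 135 133 130 125 122 119 116 138 154 163 168 173 173 172 172
  140 138 139 117]
 [139 139 138 135 133 148 170 165 125 114 125 150 157 158 174 173 172 173
  172 171 173 142]
 [139 138 136 135 134 143 210 211 170 128 118 136 156 163 168 174 173 173
  174 173 171 172]
 [139 136 136 136 133 125 211 211 212 170 160 138 149 158 153 174 174 174
  175 173 174 173]]
```

```bash
cat >> h.py <<'E'
T=F(90,0,.107);T[2]=.275;B=-xb*np.cos(np.radians(40))+np.array([0,0,np.sin(np.radians(40))])
def tcp_for(s,t,r=.026):  # s: metres of eye beyond tip along bar
    tr=np.radians(t);return T+s*B-r*(xb*np.cos(tr)+np.array([0,0,np.sin(tr)]))-[0,0,.0172]
E
python3 -c "
from h import *
p=tcp_for(.035,57);print(p,rel(p,91.3))"
```

```text
[ 0.59261946 -0.13056482  0.25849213] (array([ -10.2, -268.3,  -28.9]), np.float64(100.3))
```

send_rows(targets="0 0 -29 0 255;0 -10 -29 10 255;0 -30 -29 20 255;0 -60 -29 30 255;-2 -90 -29 40 255;-4 -120 -29 50 255;-6 -150 -29 60 255;-8 -180 -29 70 255;-10 -210 -29 80 255;-10 -240 -29 90 255;-10 -260 -29 100.3 255;-10 -268 -29 100.3 255;-10 -268 -29 100.3 255;-10 -268 -29 100.3 255")

```text
time: 20.88
ee_pos: [0.5925, -0.1295, 0.26]
tcp_rot: [-180.0, -0.0, 91.4]
wrist_force: [-0.2, 0.2, -1.0]
opening: 0.0107
grasp_force: 58.6
```

```bash
python3 - <<'E'
from h import *
st();im=camera("side");o=proj("side",T).astype(int);u,v=o[0]-60,o[1]-50
a=cv2.convertScaleAbs(im[v:v+95,u:u+125],alpha=1.3);cv2.imwrite("pics/c8.png",cv2.resize(a,None,fx=6,fy=6,interpolation=2))
for t in(45,50,55,60,65):print(t,*[((proj("side",scoop_pt(t,x,z,-88.7))-[u,v])*6).round() for x,z in((.13,.03),(.1425,.03),(.115,.03),(.03,.03),(0,.034),(0,0))])
print("tip",(proj("side",T)-[u,v])*6)
E
```

```text
('time', np.float64(20.875)) ('q', array([-1.23346e+01,  1.39283e+01,  2.34696e+01,  9.95723e+01,
        9.10000e-03,  7.62386e+01])) ('ee_pos', array([ 0.5925, -0.1295,  0.26  ])) ('tcp_rot', array([-1.79972e+02, -1.62000e-02,  9.14268e+01])) ('wrist_force', array([-0.2467,  0.1897, -1.0163])) ('opening', np.float64(0.0107)) ('grasp_force', np.float64(58.6075))
45 [328. 237.] [344. 229.] [309. 247.] [208. 299.] [171. 308.] [204. 372.]
50 [325. 233.] [340. 222.] [308. 245.] [214. 311.] [180. 325.] [215. 388.]
55 [322. 228.] [336. 215.] [306. 243.] [222. 323.] [189. 342.] [228. 403.]
60 [319. 224.] [332. 209.] [305. 241.] [229. 334.] [200. 358.] [241. 416.]
65 [316. 220.] [327. 203.] [304. 240.] [238. 345.] [211. 373.] [255. 429.]
tip [363.47153438 301.47943669]
```

View pics/c8.png

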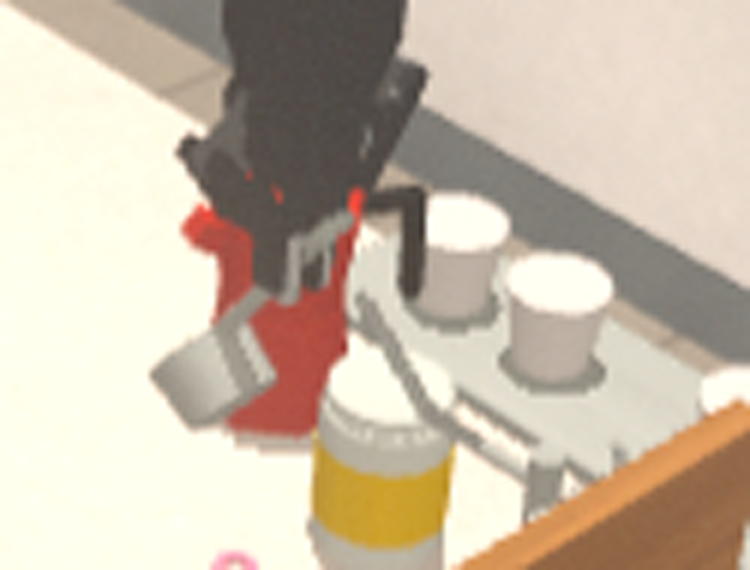

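Seen in the side view, the eye ring is a thin ellipse at about (325,223), where (321,227) was predicted. The hook tip is at (362,300), with (363,301) predicted. Everything agrees, so I insert along the bar.

```bash
python3 -c "
from h import *
st()
for s in(.035,.015,.006,.0,-.006,-.012,-.02):print(s,rel(tcp_for(s,56,.0272),91.4))"
```

```text
('time', np.float64(20.925)) ('q', array([-1.23261e+01,  1.39175e+01,  2.34807e+01,  9.95726e+01,
        9.10000e-03,  7.62641e+01])) ('ee_pos', array([ 0.5926, -0.1294,  0.2603])) ('tcp_rot', array([-1.799931e+02, -1.100000e-02,  9.140980e+01])) ('wrist_force', array([ 0.1641,  0.0252, -0.1423])) ('opening', np.float64(0.0108)) ('grasp_force', np.float64(58.6081))
0.035 (array([-0.1,  0. ,  2.5]), np.float64(0.0))
0.015 (array([-15.4,  -0. ,  15.4]), np.float64(0.0))
0.006 (array([-22.3,  -0.1,  21.1]), np.float64(0.0))
0.0 (array([-26.9,  -0.1,  25. ]), np.float64(0.0))
-0.006 (array([-31.5,  -0.1,  28.9]), np.float64(0.0))
-0.012 (array([-36.1,  -0.1,  32.7]), np.float64(0.0))
-0.02 (array([-42.2,  -0.1,  37.9]), np.float64(0.0))
```

send_rows(targets="-8 0 9 0 255;-15 0 15 0 255;-19 0 18 0 255;-22 0 21 0 255;-24.5 0 23 0 255;-27 0 25 0 255;-27 0 25 0 255")

```text
time: 21.8
ee_pos: [0.5931, -0.1566, 0.234]
tcp_rot: [-179.9, -0.1, 91.3]
wrist_force: [1.5, 5.6, -7.6]
opening: 0.0108
grasp_force: 58.5
```

send_rows(targets="0.5 0 0.8 0 255;1 0 1.5 0 255;1 0 1.5 0 255")

```text
time: 22.18
ee_pos: [0.5932, -0.1564, 0.2338]
tcp_rot: [-180.0, 0.0, 91.3]
wrist_force: [-0.6, 0.8, -5.0]
opening: 0.0106
grasp_force: 58.6
```

send_rows(targets="-1.5 0 2 0 255;-3.5 0 4 0 255;-5.5 0 5.5 0 255;-5.5 0 5.5 0 255")

```text
time: 22.68
ee_pos: [0.5934, -0.1622, 0.2283]
tcp_rot: [180.0, 0.0, 91.2]
wrist_force: [0.0, 0.1, -1.0]
opening: 0.0108
grasp_force: 59.1
```

send_rows(targets="-2.5 0 2 0 255;-5 0 4 0 255;-7.5 0 6.3 0 255;-10 0 8.4 0 255;-10 0 8.4 0 255")

```text
time: 23.3
ee_pos: [0.5935, -0.172, 0.2196]
tcp_rot: [-180.0, -0.0, 91.2]
wrist_force: [-0.4, 0.2, -1.1]
opening: 0.0108
grasp_force: 59.1
```

send_rows(targets="0 0 -2 0 255;0 0 -4 0 255;0 0 -4 0 255")

```text
time: 23.68
ee_pos: [0.5932, -0.1709, 0.2224]
tcp_rot: [-179.8, -0.1, 91.3]
wrist_force: [-0.8, 5.9, -13.8]
opening: 0.0102
grasp_force: 58.7
```

send_rows(targets="0 0 2 0 255;0 0 4 0 255;0 0 6 0 255;0 0 7 0 255;0 0 7 0 255")

```text
time: 24.3
ee_pos: [0.5937, -0.172, 0.2172]
tcp_rot: [180.0, 0.0, 91.3]
wrist_force: [0.4, 0.2, -0.9]
opening: 0.0108
grasp_force: 60.3
```

send_rows(targets="0 0 1.5 0 255;0 0 3 0 255;0 0 3 0 255")

```text
time: 24.68
ee_pos: [0.5936, -0.1718, 0.2139]
tcp_rot: [180.0, 0.0, 91.3]
wrist_force: [-0.6, -0.1, 0.1]
opening: 0.0108
grasp_force: 60.5
```

send_rows(targets="0 0 1 0 255;0 0 2 0 255;0 0 2 0 255")

```text
time: 25.05
ee_pos: [0.5939, -0.1722, 0.2129]
tcp_rot: [179.9, 0.1, 91.2]
wrist_force: [0.5, -1.7, 5.9]
opening: 0.0105
grasp_force: 61.3
```

Contact on both sides confirms the eye is threaded on the bar. I'll back off slightly and loosen in stages so the scoop settles damped.

send_rows(targets="0 0 -1.2 0 222;0 0 -1.2 0 220;0 0 -1.2 0 219.6;0 0 -1.2 0 219.6;0 0 -1.2 0 219.3;0 0 -1.2 0 219.3;0 0 -1.2 0 219.3;0 0 -1.2 0 219.3;0 0 -1.2 0 219.3;0 0 -1.2 0 219.1;0 0 -1.2 0 219.1;0 0 -1.2 0 219.1", newtons=20)

```text
time: 26.55
ee_pos: [0.5936, -0.1716, 0.213]
tcp_rot: [-180.0, -0.0, 91.3]
wrist_force: [0.2, -0.0, -0.8]
opening: 0.012
grasp_force: 0.0
```

```bash
python3 - <<'E'
from h import *
st();tilt(-88.7)
for t in(56,70,80,90):print(t,proj("side",scoop_pt(t,0,.017,-88.7)))
E
```

```text
('time', np.float64(26.55)) ('q', array([-1.61306e+01,  1.42458e+01,  1.85739e+01,  9.43364e+01,
        9.60000e-03,  7.26007e+01])) ('ee_pos', array([ 0.5936, -0.1716,  0.213 ])) ('tcp_rot', array([-1.79995e+02, -1.17000e-02,  9.12688e+01])) ('wrist_force', array([ 0.2068, -0.0452, -0.8422])) ('opening', np.float64(0.012)) ('grasp_force', np.float64(0.0))
56 [311.61742532 230.95303263]
70 [317.43750496 237.61591335]
80 [321.99224427 241.59645228]
90 [326.75500868 244.79188481]
```

send_rows(targets="0 0 0 0 218.5;0 0 0 0 218.5;0 0 0 0 218;0 0 0 0 218;0 0 0 0 217;0 0 0 0 217;0 0 0 0 216;0 0 0 0 216;0 0 0 0 214;0 0 0 0 212;0 0 0 0 210;0 0 0 0 205;0 0 0 0 200;0 0 0 0 190;0 0 0 0 180;0 0 0 0 160;0 0 0 0 130;0 0 0 0 100;0 0 0 0 100;0 0 0 0 100")

```text
time: 29.1
ee_pos: [0.5936, -0.1717, 0.2131]
tcp_rot: [180.0, 0.0, 91.3]
wrist_force: [0.4, 0.4, 0.3]
opening: 0.052
grasp_force: 0.0
```

```bash
python3 - <<'E'
from h import *
st();im=camera("side");h=cv2.cvtColor(im,cv2.COLOR_BGR2HSV)
m=((h[...,1]<45)&(h[...,2]>60)&(h[...,2]<150)).astype(np.uint8)
print("expected bowl px hanging at bend",proj("side",F(90,0,.065,.24-.13)),"at s=.03",proj("side",F(90,0,.09,.26-.13)))
print(m[225:285:2,300:370])if 0 else None
for v in range(215,290,3):print(v,"".join("#" if x else "." for x in m[v,295:375]))
E
```

```text
('time', np.float64(29.1)) ('q', array([-1.61360e+01,  1.42423e+01,  1.85780e+01,  9.43338e+01,
       -7.00000e-04,  7.26022e+01])) ('ee_pos', array([ 0.5936, -0.1717,  0.2131])) ('tcp_rot', array([1.799984e+02, 1.200000e-03, 9.126170e+01])) ('wrist_force', array([0.4425, 0.4051, 0.2741])) ('opening', np.float64(0.052)) ('grasp_force', np.float64(0.0))
expected bowl px hanging at bend [333.90199719 254.7875487 ] at s=.03 [327.86347218 244.48108022]
215 ........................####.............###...#######..........................
218 ....#..................#####..####........#######.....####......................
221 ................#.....##########..##....#######.#####......####.................
224 ..............................###############........#####..#####.#.......###...
227 .....................................###.................#########..####........
230 ...................................###.....................######...............
233 .................................###.......................###..................
236 .......................###.....###.............
[... 778 characters left out ...]
....................
266 ................................................................................
269 ................................................................................
272 ................................................................................
275 ................................................................................
278 ................................................................................
281 ................................................................................
284 ................................................................................
287 ...............................................................................#
```

send_rows(targets="0 0 0 0 60;0 0 -5 0 60;0 0 -15 0 60;0 0 -30 0 60;0 0 -50 0 60;0 0 -80 0 60;0 0 -110 0 60;60 0 -130 0 60;120 0 -130 0 60;160 0 -130 0 60;160 0 -130 0 60;160 0 -130 0 60;160 0 -130 0 60;160 0 -130 0 60;160 0 -130 0 60;160 0 -130 0 60")

```text
time: 31.15
ee_pos: [0.5901, -0.0121, 0.3431]
tcp_rot: [-180.0, 0.0, 91.2]
wrist_force: [-0.6, 0.6, -0.9]
opening: 0.0653
grasp_force: 0.0
```

```bash
cat > chk.py <<'E'
from h import *
st()
for k in range(2):
    im=camera("side");h=cv2.cvtColor(im,cv2.COLOR_BGR2HSV);m=(h[...,1]<45)&(h[...,2]>60)&(h[...,2]<150)
    for v in range(190,275,3):print(v,"".join("#" if x else "." for x in m[v,295:375])) if k==0 else 0
    ys,xs=np.nonzero(m[237:265,305:345]);print(xs.mean()+305,ys.mean()+237)
im=camera("top");h=cv2.cvtColor(im,cv2.COLOR_BGR2HSV)[...,1]<45
for v in range(152,184,2):print(v,"".join("#" if x else "." for x in h[v,325:395]))
E
python3 chk.py
```

```text
('time', np.float64(31.15)) ('q', array([-1.172600e+00,  1.568030e+01,  3.526280e+01,  1.095867e+02,
       -1.700000e-03,  8.759140e+01])) ('ee_pos', array([ 0.5901, -0.0121,  0.3431])) ('tcp_rot', array([-1.799957e+02,  1.500000e-03,  9.123600e+01])) ('wrist_force', array([-0.6137,  0.5792, -0.8649])) ('opening', np.float64(0.0653)) ('grasp_force', np.float64(0.0))
190 ......................................#...##############............############
193 ......................................#...############...................#######
196 ......................................#...############....................######
199 ...............................##......#################.###............#....###
202 ..............................####........############...###############........
205 ...................................#.....................##############.........
208 .....................................#.................#################........
211 ......................................##.................################.......
214 ..........................#.............#.....
[... 2307 characters left out ...]
.....#######.............
166 ............##############.##############################.............
168 ............########################.............########.............
170 ............##########.......#####.................######.............
172 ............#######................................#####..............
174 .............######...................................................
176 ............#######...................................................
178 ............#######...................................................
180 .............###......................................................
182 ......................................................................
```

send_rows(targets="0 0 0 0 60;0 0 0 0 60;0 0 0 0 60;0 0 0 0 60;0 0 0 0 60;0 0 0 0 60;0 0 0 0 60;0 0 0 0 60;0 0 0 0 60;0 0 0 0 60;0 0 0 0 60;0 0 0 0 60;0 0 0 0 60;0 0 0 0 60;0 0 0 0 60;0 0 0 0 60")

```text
time: 33.3
ee_pos: [0.5901, -0.0118, 0.3431]
tcp_rot: [180.0, 0.0, 91.3]
wrist_force: [-0.2, 0.9, -0.6]
opening: 0.0655
grasp_force: 0.0
```

```bash
python3 chk.py; python3 - <<'E'
from h import *
for t in(60,70,80,90,95):
    piv=F(90,0,.065,.238)
    P=[scoop_pt(t,x,z,-88.7,.13,piv) for x,z in((.03,.03),(0,.034),(0,0))];print(t,[proj("side",p).round(1) for p in P],[proj("top",p).round(1) for p in P])
E
```

```text
('time', np.float64(33.3)) ('q', array([-1.145600e+00,  1.567610e+01,  3.526290e+01,  1.095843e+02,
       -3.000000e-04,  8.759350e+01])) ('ee_pos', array([ 0.5901, -0.0118,  0.3431])) ('tcp_rot', array([1.799976e+02, 5.000000e-04, 9.126080e+01])) ('wrist_force', array([-0.2357,  0.893 , -0.6294])) ('opening', np.float64(0.0655)) ('grasp_force', np.float64(0.0))
190 ......................................#.#..#############............############
193 ......................................#...############...................#######
196 ......................................#...############....................######
199 ...............................##......#################.###............#....###
202 ..............................####........############...###############........
205 ...................................#.....................##############.........
208 .....................................#.................#################........
211 ......................................##.................################.......
214 ..........................#.............#.......##
[... 3009 characters left out ...]
.9, 233.9]), array([316.6, 237.2]), array([323.7, 247.3])] [array([328.6, 171.4]), array([320.8, 172.5]), array([329.9, 172.5])]
70 [array([325.8, 238.8]), array([321.5, 243.7]), array([329.4, 252.9])] [array([333.6, 171.4]), array([327.2, 172.5]), array([337.3, 172.3])]
80 [array([330.2, 243.3]), array([326.9, 249.5]), array([335.6, 257.6])] [array([339.2, 171.2]), array([334.2, 172.3]), array([345.1, 171.9])]
90 [array([334.8, 247. ]), array([332.8, 254.6]), array([342. , 261.2])] [array([345.1, 170.9]), array([341.6, 172. ]), array([353.1, 171.4])]
95 [array([337.2, 248.6]), array([335.8, 256.7]), array([345.2, 262.6])] [array([348.1, 170.8]), array([345.5, 171.8]), array([357.2, 171.1])]
```

```bash
python3 - <<'E'
from h import *
f=[camera("side")[205:275,305:360].astype(np.float32) for _ in range(20)]
r=cv2.createHanningWindow((55,70),cv2.CV_32F)
g=[cv2.cvtColor(x,cv2.COLOR_BGR2GRAY) for x in f]
b=[x[30:60,8:48] for x in g];w=cv2.createHanningWindow((40,30),cv2.CV_32F)
print([tuple(np.round(cv2.phaseCorrelate(b[0],x,w)[0],2)) for x in b[::2]])
print([round(float(np.abs(x-b[0]).max()),0) for x in b[::2]]);st()
E
```

```text
[(np.float64(0.0), np.float64(0.0)), (np.float64(1.69), np.float64(-0.51)), (np.float64(-375.24), np.float64(-248.34)), (np.float64(-1.54), np.float64(-0.93)), (np.float64(-0.69), np.float64(0.08)), (np.float64(-3.19), np.float64(1.66)), (np.float64(0.97), np.float64(1.29)), (np.float64(1.23), np.float64(6.38)), (np.float64(3.3), np.float64(6.2)), (np.float64(-6.66), np.float64(-0.57))]
[0.0, 143.0, 154.0, 154.0, 154.0, 154.0, 146.0, 121.0, 140.0, 154.0]
('time', np.float64(34.45)) ('q', array([-1.142700e+00,  1.567520e+01,  3.526300e+01,  1.095845e+02,
       -5.000000e-04,  8.759300e+01])) ('ee_pos', array([ 0.5901, -0.0118,  0.3431])) ('tcp_rot', array([1.799967e+02, 7.000000e-04, 9.126430e+01])) ('wrist_force', array([ 0.5783,  0.2331, -0.8752])) ('opening', np.float64(0.0655)) ('grasp_force', np.float64(0.0))
```

```bash
cat > sw.py <<'E'
from h import *
f=[cv2.GaussianBlur(camera("side"),(3,3),0)[205:275,300:365].astype(np.float32) for _ in range(24)]
bg=cv2.resize(cv2.imread("pics/side0.png"),(512,384),interpolation=cv2.INTER_AREA)[205:275,300:365].astype(np.float32)
for x in f:
    d=np.abs(x-bg).max(2)>25;d[:30]=0
    d=cv2.morphologyEx(d.astype(np.uint8),cv2.MORPH_OPEN,np.ones((5,5),np.uint8))
    ys,xs=np.nonzero(d);print((round(xs.mean()+300,1),round(ys.mean()+205,1),len(xs)) if len(xs) else None,end=" ")
cv2.imwrite("pics/last.png",f[-1])
E
python3 sw.py
```

```text
(np.float64(301.9), np.float64(267.3), 72) (np.float64(301.9), np.float64(267.3), 72) (np.float64(301.9), np.float64(267.3), 72) (np.float64(301.9), np.float64(267.3), 72) (np.float64(301.9), np.float64(267.3), 72) (np.float64(301.9), np.float64(267.3), 72) (np.float64(301.9), np.float64(267.3), 72) (np.float64(301.9), np.float64(267.3), 72) (np.float64(308.1), np.float64(262.3), 97) (np.float64(308.1), np.float64(262.3), 97) (np.float64(301.9), np.float64(267.3), 72) (np.float64(301.9), np.float64(267.3), 72) (np.float64(301.9), np.float64(267.3), 72) (np.float64(301.9), np.float64(267.3), 72) (np.float64(301.9), np.float64(267.3), 72) (np.float64(301.9), np.float64(267.3), 72) (np.float64(301.9), np.float64(267.3), 72) (np.float64(301.9), np.float64(267.3), 72) (np.float64(301.9), np.float64(267.3), 72) (np.float64(301.9), np.float64(267.3), 72) (np.float64(301.9), np.float64(267.3), 72) (np.float64(301.9), np.float64(267.3), 72) (np.float64(301.9), np.float64(267.3), 72) (np.float64(301.9), np.float64(267.3), 72) [ WARN:0@21.251] global loadsave.cpp:1063 imwrite_ Unsupported depth image for selected encoder is fallbacked to CV_8U.
```

```bash
sed -i 's/>25;d\[:30\]=0/>13;d[:30]=0;d[55:]=0;d[:,:8]=0/' sw.py; cat >> sw.py <<'E'
print();print(np.array([x[40,::3].mean(-1) for x in f[::6]]).round().astype(int))
for r in d[28:56:2]:print("".join(".#"[v] for v in r))
E
python3 sw.py 2>/dev/null
```

```text
(np.float64(327.9), np.float64(247.4), 39) None None None None None None None None None None None None (np.float64(328.0), np.float64(247.5), 38) (np.float64(328.0), np.float64(247.5), 38) None None None None None None None None None 
[[167 140 160 177 200 199 199 197 180 126 111 140 137 124 117 117 107  85
   81  80  80  81]
 [168 140 160 177 200 199 199 197 183 164 140 140 121 116 118 117 108  85
   81  80  81  82]
 [168 140 160 177 200 199 199 197 182 146 112 128 137 124 117 117 107  85
   80  80  81  81]
 [167 140 160 177 199 199 199 197 183 164 140 121 112 124 117 117 108  86
   82  80  80  82]]
.................................................................
.................................................................
.................................................................
.................................................................
.................................................................
.................................................................
.................................................................
.................................................................
.................................................................
.................................................................
.................................................................
.................................................................
.................................................................
.................................................................
```

```bash
cat > sw2.py <<'E'
from h import *
bg=cv2.resize(cv2.imread("pics/side0.png"),(512,384),interpolation=cv2.INTER_AREA).astype(np.float32)
t0=bot.get_obs()["time"]
out=[]
for _ in range(26):
    d=np.abs(camera("side").astype(np.float32)-bg).sum(2)[236:242,318:350]
    d=np.clip(d-30,0,None).sum(0);out.append(round(318+float((d*np.arange(32)).sum()/(d.sum()+1e-9)),1))
print(t0,out)
E
python3 sw2.py
```

```text
36.85 [335.4, 335.4, 335.1, 335.2, 334.8, 335.1, 335.3, 335.3, 335.4, 335.3, 335.3, 335.4, 335.2, 335.3, 335.4, 335.3, 335.5, 335.0, 335.0, 335.0, 335.2, 335.4, 335.4, 335.5, 335.4, 335.3]
```

send_rows(targets="0 0 0 0 60;0 0 0 0 60;0 0 0 0 60;0 0 0 0 60;0 0 0 0 60;0 0 0 0 60;0 0 0 0 60;0 0 0 0 60;0 0 0 0 60;0 0 0 0 60;0 0 0 0 60;0 0 0 0 60;0 0 0 0 60;0 0 0 0 60;0 0 0 0 60;0 0 0 0 60;0 0 0 0 60;0 0 0 0 60;0 0 0 0 60;0 0 0 0 60")

```text
time: 40.65
ee_pos: [0.5901, -0.0118, 0.3431]
tcp_rot: [-180.0, -0.0, 91.3]
wrist_force: [0.0, 0.3, -0.2]
opening: 0.0659
grasp_force: 0.0
```

send_rows(targets="0 0 0 0 60;0 0 0 0 60;0 0 0 0 60;0 0 0 0 60;0 0 0 0 60;0 0 0 0 60;0 0 0 0 60;0 0 0 0 60;0 0 0 0 60;0 0 0 0 60;0 0 0 0 60;0 0 0 0 60;0 0 0 0 60;0 0 0 0 60;0 0 0 0 60;0 0 0 0 60;0 0 0 0 60;0 0 0 0 60;0 0 0 0 60;0 0 0 0 60")

```text
time: 43.15
ee_pos: [0.5901, -0.0118, 0.3431]
tcp_rot: [-180.0, 0.0, 91.3]
wrist_force: [-0.3, -0.1, 0.8]
opening: 0.0651
grasp_force: 0.0
```

```bash
python3 - <<'E'
from h import *
t0=bot.get_obs()["time"]
S=[];Tt=[]
for i in range(26):
    g=cv2.cvtColor(camera("side"),cv2.COLOR_BGR2GRAY).astype(np.float32);S.append(g[243:246].mean(0)[324:346])
S=np.array(S);print(t0);print(S[::2].round().astype(int))
im=camera("top");h=cv2.cvtColor(im,cv2.COLOR_BGR2HSV)[...,1]<45
for v in range(158,186,2):print(v,"".join("#" if x else "." for x in h[v,325:395]))
E
```

```text
43.15
[[166 147 146 146 145 136 136 136 125 111 114 112 116 129 146 128 128 135
  127 125 126 125]
 [166 147 147 146 145 136 136 136 124 113 113 112 116 127 145 129 128 135
  128 125 126 125]
 [165 147 146 146 145 136 136 135 124 112 114 112 115 129 145 128 128 135
  127 126 125 125]
 [166 148 146 146 145 137 135 136 124 112 114 112 116 127 145 128 128 134
  127 125 125 126]
 [166 147 146 146 144 136 136 137 124 112 114 112 116 128 145 128 128 136
  127 125 124 125]
 [166 147 146 145 146 136 136 137 124 113 113 112 116 127 145 128 128 135
  127 125 126 125]
 [166 147 145 145 145 136 136 136 124 112 114 112 115 128 145 128 128 135
  127 126 125 125]
 [165 147 146 146 145 137 135 136 125 112 114 113 115 128 145 128 129 135
  127 125 125 126]
 [165 147 146 146 145 136 136 136 124 112 113 112 116 128 145 128 128 134
  127 125 125 125]
 [166 147 146 145 145 136 135 137 123 112 114 112 115 127 145 128 128 135
  127 126 126 125]
 [166 148 147 145 146 136 135 136 124 112 113 112 116 128 144 128 129 135
  127 125 125 125]
 [166 147 146 145 145 136 136 136 124 112 113 112 115 128 146 128 128 1
[... 465 characters left out ...]
############.............
168 .............#######################............#########.............
170 .............#####################.................######.............
172 .............###############.......................#.#.#..............
174 .............################.........................................
176 .............###############..........................................
178 ..............##############..........................................
180 ................#####.................................................
182 ......................................................................
184 ......................................................................
```

```bash
python3 -c "
from workcell import ticket
print(ticket.job_done())"
```

```text
the job is handed in; nothing more can be done
None
```

I swung the hook fully out to its stop, hung the scoop on it by its eye (bowl down, at rest) and backed the gripper clear before handing in at about 44.5 s; nothing else was deliberately touched, though I did not re-check the other items, and no verdict came back.

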